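# Tip the drained tub onto its bottom and push it up to the seasoning box

## Task

The larger empty grey food tub was left standing on its long side to drain, with its bottom turned towards the seasoning box. First push its upper edge with the fingertips so that it tips over onto its bottom, mouth up, where it stands; then push it along the worktop until its long side lies flush against the end of the seasoning box. Push gently; do not grip or lift the tub, do not shove the seasoning box out of its place, and leave the smaller tub and everything else alone.

Things in the scene. Friction and masses are not known exactly. Their poses are not given: they have to be found in the camera images.
- tub: Larger grey plastic tub, open box 170 mm long, 110 wide, 65 deep, walls and bottom 4 mm, loose, 0.19 to 0.34 kg. Starts on a long side wall, 110 mm high. Origin: centre of that wall's outer face. Own axes: x along its length; y from mouth to bottom (rim at -32.5 mm, bottom at +32.5; level at first, down at the end); z from the wall it starts on to the other long wall (up at the start)
- tub_bottom (a point): centre of the outer face of the larger tub's bottom (on the worktop when it stands on its bottom)
- tub_mouth (a point): centre of the larger tub's mouth, in the plane of the rim (65 mm above the worktop when it stands on its bottom)
- tub_foot_edge (a point): middle of the long edge between the larger tub's bottom and the wall it starts on: the tub tips about it, towards its own +y (within 0.4 rad of the seasoning box's +y), going over by itself at about 23 degrees, when the upper edge has been pushed some 45 mm; it then covers the 110 mm in front of this edge. The edge stays on the worktop
- tub_lead_a (a point): outer face of the larger tub's side wall that is uppermost at the start and nearest the seasoning box after tipping: middle of its depth, at its own x = +85 mm end
- tub_lead_b (a point): the same, at the x = -85 mm end
- season_box: Seasoning box with four pots, 135 x 260 x 71 mm (x, y, z), loose, 1.5 kg, left (+y) of the larger tub. Origin: centre of its underside; y along its length, x across. The tub goes against its right end, the upright flat face at its own y = -130 mm, x = -56 to +60 mm, 66 mm high
- small_tub: Smaller grey tub of the same kind, 110 mm long, 75 mm wide, 50 mm deep, also standing on its long side (75 mm high), right of and behind the larger one; stays as it is. Origin: centre of the underside as it stands
- label_block: block of paper labels, 44 x 61 x 15 mm, lying on the worktop on the right near the front edge; bystander; origin at the centre of its underside
- sauce_1: red squeeze bottle, 54 mm across, 200 mm high, standing at the back, fixed; bystander; origin at the centre of its underside
- sauce_2: yellow squeeze bottle, 54 mm across, 200 mm high, standing at the back, fixed; bystander; origin at the centre of its underside
- foil_cups: stack of foil cups, 60 mm across, 49 mm high, on the left; bystander; origin at the centre of its underside

How it is judged:
On the way, in this order (a step that is already met when the one before it is completed fails the run):
1. the larger tub has tipped over and stands on its bottom, mouth up (height (world z) of tub_bottom below 0.006 m and height (world z) of tub_mouth above 0.058 m and linear speed of tub below 0.01 m/s and angular speed of tub below 0.1 rad/s), for 0.2 s.
2. its long side lies flush against the right end of the seasoning box (height (world z) of tub_bottom below 0.006 m and height (world z) of tub_mouth above 0.058 m and y of each of tub_lead_a, tub_lead_b in the frame of season_box above -0.14 m and x of tub_bottom in the frame of season_box between -0.075 and 0.075 m), for 0.2 s.
At the end, for the whole second after the job is handed in: The larger tub stands on its bottom (bottom within 6 mm of the worktop, mouth up), at rest; both ends of its long side are within 10 mm of the plane of the seasoning box's right end, and its middle is within 75 mm of the box's middle line sideways (all of step 2 and linear speed of each of tub, season_box below 0.01 m/s and angular speed of tub below 0.1 rad/s); the robot touches nothing.
It fails at once if the larger tub is gripped or pressed hard (over 30 N between the fingers and the tub) (contact force between the fingers and tub above 30 N).
It fails at once if the larger tub is lifted or carried (the edge it tips about rises more than 25 mm) (height (world z) of tub_foot_edge above 0.025 m).
It fails at once if the seasoning box is shoved more than 25 mm out of its place (distance of season_box from where it was at the start of the episode above 0.025 m).
It fails at once if the smaller tub is tipped or moved more than 20 mm (distance of small_tub from where it was at the start of the episode above 0.02 m or angle between small_tub's own z axis and vertical above 0.3 rad).
It fails at once if the label block or the foil cups are moved more than 20 mm (distance of any of label_block, foil_cups from where it was at the start of the episode above 0.02 m).
It also fails if it takes over 48 s, if anything falls off the work surface, if the arm or the gripper's body presses on something with over 40 N, if the wrist force passes 120 N, or if a joint passes its speed limit or range.

## Robot

A 6-joint arm with a two-finger parallel gripper is mounted at the origin on a cart in front of the work surface, level with it; the furniture and walls round the work are solid. World frame = base frame: x ahead of the robot, y to its left, z up, the work surface at z = 0. Lengths are in m, angles in rad, forces in N, time in s.
With the tool pointing down it reaches from about 0.3 to 0.775 m from the base axis. Payload 14.6 kg.
Tool frame: the origin (TCP) lies at the very end of the fingers, on their centre line; the grasp point (between the pads) lies 19 mm behind it; z points along the fingers, y is the line along which they close (so a half turn about z gives the same grasp; the last joint's range is limited). The gripper opens to 94 mm and grips with 3 to 60 N. Pads are 16 mm wide; open, the fingers measure 119 mm over their backs; the gripper's body (75 mm by 177 mm) begins 78 mm behind the grasp point.
Start: joints at [-1.414, 0.3, 1.521, -0, 1.321, -0.067], TCP at [0.122, -0.536, 0.205] pointing down, gripper open.
Joint ranges: [-3.03, 3.03], [-0.79, 2.21], [0.23, 2.52], [-1.04, 4.18], [0, 3.07], [-2.55, 2.55]. Speed limits (rad/s): [2.22, 2.22, 2.57, 3.14, 3.14, 3.14].

## Interface

Orientations are given as [roll, pitch, yaw] about the fixed x, y, z axes, in that order (R = Rz(yaw) Ry(pitch) Rx(roll)).
In Python, from station import ctrl, cams gives the robot as it stands. The module is installed in compiled form; this text tells all that it offers.
- The arm moves only by the tool arm_command, never from a script. Its argument "plan" is a list that holds one entry, the list of rows, each a list of 7 numbers: the shift along the tool's x, y, z in shares of 750 mm (1.0 is 750 mm), then the turn, a rotation vector about the tool's x, y, z in normalised numbers (1 is 4 rad), then the closure, from -1 (fully open) to 1 (shut). A call has 1 to 12 rows; each row is the pose to reach, as a shift and turn from the pose commanded when the call began, along the tool's axes at that moment; what a row does not reach only later rows make up. A row lasts 1/10 s, in which the tool goes at most 50 mm and 8.59 degrees, less where a joint would pass 70% of its speed; a pose out of reach is approached as far as the arm can. No shift or turn number may pass 1 either way. A call with a gripper value outside its range is refused whole. The fingers move at their own pace and stop on an object; "squeeze" is the grip in N (left out, the last holds). Time passes only in rows, so rows that repeat a pose let the fingers close. It gives the time, the measured TCP pose, the force, the opening and the grip force at its end, in the units of the state.
- ctrl.get_obs(): the state, without advancing time (a new reading comes with each control period).
- cams.camera(name): name is "scene" or "top"; returns (picture, depth): 400x640x3 uint8, blue, green, red; 400x640 float32, m along the optical axis (not along the pixel's ray), 0 where there is no reading.
- cams.camera_info(name): a dict with "fx", "fy", "cx", "cy" (pixels), "world_to_cam" (4x4, takes a point from world to camera coordinates). Camera axes: x right, y down, z forward; pixel columns grow to the right and rows downward; lengths in m; the calibration is good to about 2 mm. A picture is of the moment at which its call begins. camera_info takes no time and is no camera call.
- ctrl.hand_in(): hands the job in; it is judged then, once.
The state is a dict: "time_s": time; "qpos": joint angles; "joint_vel": joint speeds; "tau": joint torques, N m; "ee_pos": TCP position; "eef_rot": TCP orientation; "force": force on the tool from outside, world axes, zero at the start; "moment": the same for the moment, N m; "grip_width": finger opening in m; "grip_force": force on a finger pad.
Only numpy, scipy, OpenCV 4.12 (cv2) and the standard library are available. Lean on these libraries where they do the work, as an engineer would, in place of code of your own. Each camera call takes 0.05 s, during which the arm holds its last target. There are 200 camera calls.

## Working session

There is one attempt and no reset: what is moved stays moved. The work goes in short steps, Python scripts to look and compute and a tool call to move; the robot and the scene stay as the last step left them, time stands still between calls to the robot, and variables do not carry over. Pictures are saved under pics/ and viewed, at most 10 in all, crops included, and the job is handed in when it is done.

Besides the shell and the picture viewer there is one more tool, called after ">>>" as name(argument=value, ...) on one line, values as JSON. arm_command: Moves the arm, as the interface text tells. Its arguments: {"type":"object","properties":{"plan":{"type":"array"},"squeeze":{"type":"number"}},"required":["plan"]}

```bash
mkdir -p pics; cat > h.py <<'E'
import numpy as np, cv2
from station import ctrl, cams
def cloud(name):
    im,d=cams.camera(name); k=cams.camera_info(name)
    v,u=np.mgrid[0:400,0:640]
    P=np.stack([(u-k["cx"])/k["fx"]*d,(v-k["cy"])/k["fy"]*d,d,np.ones_like(d)],-1)
    W=P@np.linalg.inv(np.array(k["world_to_cam"])).T
    W=W[...,:3]; W[d==0]=np.nan
    return im,W
E
python3 - <<'E'
from h import *
for n in("top","scene"):
    im,W=cloud(n); cv2.imwrite(f"pics/{n}0.png",im); np.save(f"{n}0.npy",W)
    print(n,np.linalg.inv(np.array(cams.camera_info(n)["world_to_cam"])).round(2).tolist())
o=ctrl.get_obs(); print({k:np.round(v,3).tolist() for k,v in o.items()})
E
```

```text
top [[-0.02, -0.99, 0.14, 0.35], [-1.0, 0.02, 0.01, 0.05], [-0.01, -0.14, -0.99, 1.5], [0.0, 0.0, 0.0, 1.0]]
scene [[0.65, -0.55, 0.53, -0.56], [-0.76, -0.48, 0.44, -0.87], [0.02, -0.69, -0.72, 1.6], [0.0, 0.0, 0.0, 1.0]]
{'time_s': 0.1, 'qpos': [-1.414, 0.3, 1.522, -0.0, 1.321, -0.067], 'joint_vel': [-0.0, -0.002, -0.001, 0.001, -0.0, -0.0], 'tau': [0.001, -53.265, -35.328, 0.071, 0.023, -0.0], 'ee_pos': [0.122, -0.536, 0.205], 'eef_rot': [-3.141, -0.0, 0.224], 'force': [1.142, 0.307, 0.55], 'moment': [-0.02, -0.049, -0.02], 'grip_force': 0.0, 'grip_width': 0.094}
```

View pics/top0.png

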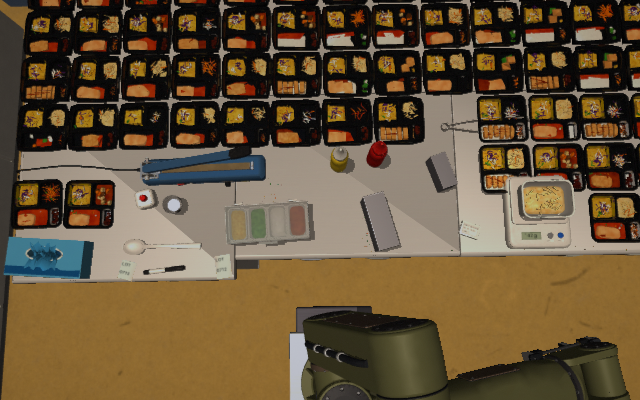

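View pics/scene0.png

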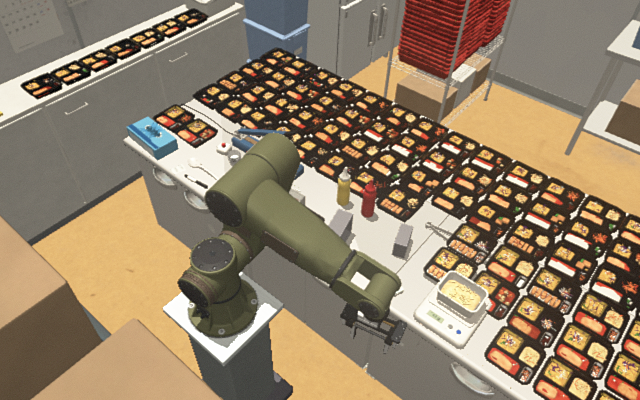

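The top view shows the large tub (upright, about 380,221), seasoning box (269,222), small tub (440,172), and bottles at (339,160) and (377,153). The scene view shows the arm to the right, clear of the work.

```bash
python3 - <<'E'
import numpy as np,cv2
W=np.load("top0.npy")
def fit(n,c0,c1,r0,r1,z0,z1):
    P=W[r0:r1,c0:c1].reshape(-1,3); P=P[(P[:,2]>z0)&(P[:,2]<z1)]
    r=cv2.minAreaRect((P[:,:2]*1000).astype(np.float32))
    print(n,len(P),np.round(r[0],1),np.round(r[1],1),round(r[2],1),"zmed",np.median(P[:,2]).round(4)); print(cv2.boxPoints(r).round(0).tolist())
fit("tub",355,405,185,255,.1,.12)
fit("tub all",355,405,185,255,.02,.12)
fit("box",220,318,195,250,.055,.08)
fit("boxall",220,318,195,250,.02,.08)
fit("small",422,460,148,195,.06,.09)
for n,u,v in(("sauce1",377,150),("sauce2",339,157)): print(n,W[v,u])
E=W[240:275,430];print(E[::3].round(3).tolist())
E
```

```text
tub 1225 [ 491.4 -130.2] [169.6  66.6] 14.9 zmed 0.1105
[[401.0, -120.0], [418.0, -184.0], [582.0, -140.0], [565.0, -76.0]]
tub all 1394 [ 491.4 -130.1] [169.6  66.8] 15.0 zmed 0.1099
[[401.0, -120.0], [418.0, -184.0], [582.0, -140.0], [565.0, -76.0]]
box 3268 [496. 220.] [134.7 259.4] 3.3 zmed 0.0696
[[421.0, 346.0], [436.0, 87.0], [571.0, 94.0], [556.0, 353.0]]
boxall 3276 [496. 220.] [134.7 259.4] 3.3 zmed 0.0696
[[421.0, 346.0], [436.0, 87.0], [571.0, 94.0], [556.0, 353.0]]
small 597 [ 650.4 -336.7] [110.5  53.1] 18.7 zmed 0.0757
[[590.0, -329.0], [606.0, -380.0], [711.0, -344.0], [694.0, -294.0]]
sauce1 [ 0.69496701 -0.11882782  0.16518806]
sauce2 [ 0.67760811 -0.00627613  0.15775207]
[[0.435, -0.301, 0.001], [0.426, -0.301, -0.001], [0.416, -0.299, 0.005], [0.407, -0.299, 0.001], [0.397, -0.299, 0.002], [0.387, -0.3, -0.006], [0.391, -0.492, -0.832], [0.376, -0.487, -0.815], [0.361, -0.487, -0.82], [0.346, -0.487, -0.821], [0.332, -0.486, -0.819], [0.317, -0.485, -0.82]]
```

The manual's scale: shifts go in shares of 750 mm and turns go in shares of 4 rad. Converting my numbers, 453 mm / 750 = 0.604, 408 mm / 750 = 0.544, -1.609 rad / 4 = -0.4023.

>>> arm_command(plan=[[[0.06,-0.032,0,0,0,-0.0375,-1],[0.1213,-0.064,0,0,0,-0.075,-1],[0.1813,-0.096,0,0,0,-0.1125,-1],[0.2413,-0.1293,0,0,0,-0.15,-1],[0.3013,-0.1613,0,0,0,-0.1875,-1],[0.3627,-0.1933,0,0,0,-0.225,-1],[0.4227,-0.2253,0,0,0,-0.2625,-1],[0.4827,-0.2573,0,0,0,-0.3,-1],[0.544,-0.2893,0,0,0,-0.3375,-1],[0.604,-0.3213,0,0,0,-0.375,-1],[0.604,-0.3213,0,0,0,-0.4023,-1],[0.604,-0.3213,0,0,0,-0.4023,-1]]])

```text
time_s: 1.3
ee_pos: [0.5111, -0.1992, 0.2048]
eef_rot: [-3.141, -0.001, 1.837]
force: [-0.4, -0.2, -0.1]
grip_width: 0.0945
grip_force: 0.0
```

Converted, 110 mm / 750 = 0.1467, 80 mm / 750 = 0.1067.

>>> arm_command(plan=[[[0,0,0.0533,0,0,0,-1],[0,0,0.1067,0,0,0,-1],[0,0,0.1467,0,0,0,-1],[0,0,0.1467,0,0,0,-1],[0.008,0,0.1467,0,0,0,-1],[0.016,0,0.1467,0,0,0,-1],[0.024,0,0.1467,0,0,0,-1],[0.0293,0,0.1467,0,0,0,-1],[0.0347,0,0.1467,0,0,0,-1],[0.04,0,0.1467,0,0,0,-1],[0.0453,0,0.1467,0,0,0,-1],[0.0507,0,0.1467,0,0,0,-1]]])

```text
time_s: 2.5
ee_pos: [0.5004, -0.1638, 0.0955]
eef_rot: [3.141, 0.0, 1.833]
force: [0.4, -1.2, 0.5]
grip_width: 0.0939
grip_force: 0.4
```

```bash
python3 - <<'E'
from h import *
im,W=cloud("top"); cv2.imwrite("pics/top1.png",cv2.resize(im[120:280,200:480],None,fx=2.5,fy=2.5))
print(ctrl.get_obs()["ee_pos"],ctrl.get_obs()["force"])
E
```

```text
[ 0.50030306 -0.16335189  0.09548573] [ 0.02563642 -0.31301532  0.22489509]
```

View pics/top1.png

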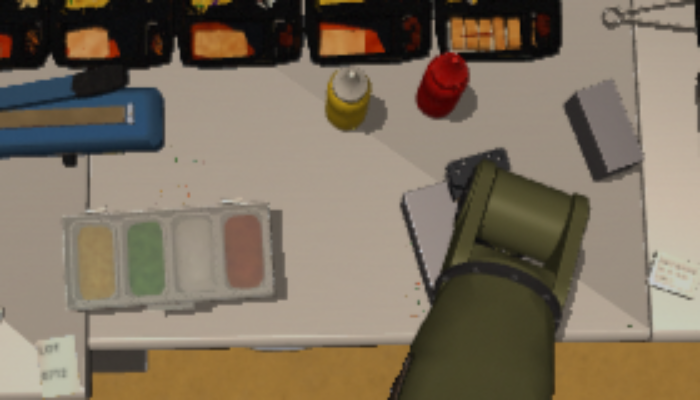

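The crop shows the fingers at the tub's rim (crop 470,190), with the tub still upright and the box at (170,255) untouched. I'll continue pushing slowly.

Converted, 30 mm / 750 = 0.04, 27 mm / 750 = 0.036.

>>> arm_command(plan=[[[0.0053,0,0,0,0,0,-1],[0.0107,0,0,0,0,0,-1],[0.016,0,0,0,0,0,-1],[0.0213,0,0,0,0,0,-1],[0.0267,0,0,0,0,0,-1],[0.032,0,0,0,0,0,-1],[0.036,0,0,0,0,0,-1],[0.04,0,0,0,0,0,-1]]])

```text
time_s: 3.35
ee_pos: [0.4926, -0.1348, 0.0955]
eef_rot: [3.142, -0.0, 1.833]
force: [0.2, 0.7, 0.1]
grip_width: 0.0939
grip_force: 0.1
```

Converted, 15 mm / 750 = 0.02, 12 mm / 750 = 0.016.

>>> arm_command(plan=[[[0.004,0,0,0,0,0,-1],[0.008,0,0,0,0,0,-1],[0.012,0,0,0,0,0,-1],[0.016,0,0,0,0,0,-1],[0.02,0,0,0,0,0,-1],[0.02,0,0,0,0,0,-1],[0.02,0,0,0,0,0,-1]]])

```text
time_s: 4.05
ee_pos: [0.4888, -0.1205, 0.0955]
eef_rot: [3.142, 0.0, 1.833]
force: [-0.0, 0.3, 0.7]
grip_width: 0.094
grip_force: 0.0
```

```bash
python3 - <<'E'
from h import *
im,W=cloud("top"); cv2.imwrite("pics/top2.png",cv2.resize(im[120:280,200:480],None,fx=2.5,fy=2.5))
print(ctrl.get_obs()["ee_pos"],ctrl.get_obs()["force"])
E
```

```text
[ 0.48880298 -0.12064528  0.09546914] [-0.19013968  0.42325572 -0.29811657]
```

View pics/top2.png

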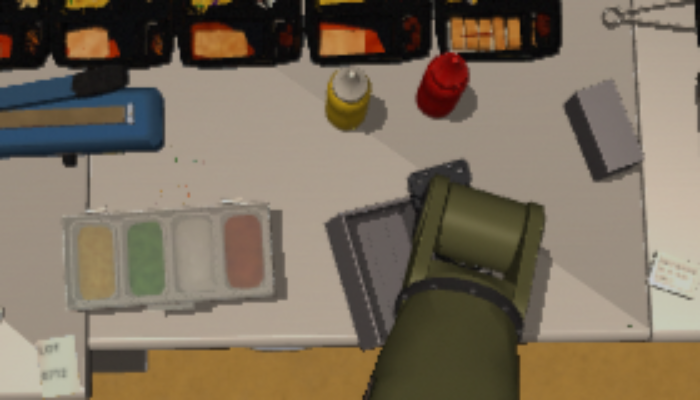

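The tub lies mouth up (crop 375,265), short of the box. I'll back off and measure it.

Converted, -60 mm / 750 = -0.08, -45 mm / 750 = -0.06.

>>> arm_command(plan=[[[-0.02,0,0,0,0,0,-1],[-0.04,0,0,0,0,0,-1],[-0.06,0,0,0,0,0,-1],[-0.08,0,0,0,0,0,-1],[-0.08,0,0,0,0,0,-1]]])

```text
time_s: 4.6
ee_pos: [0.5046, -0.1806, 0.0953]
eef_rot: [3.142, 0.0, 1.831]
force: [0.5, 0.3, 1.0]
grip_width: 0.094
grip_force: 0.0
```

```bash
cat >> h.py <<'E'
def fit(W,n,c0,c1,r0,r1,z0,z1):
    P=W[r0:r1,c0:c1].reshape(-1,3); P=P[(P[:,2]>z0)&(P[:,2]<z1)]
    r=cv2.minAreaRect((P[:,:2]*1000).astype(np.float32))
    print(n,len(P),np.round(r[0],1),np.round(r[1],1),round(r[2],1),cv2.boxPoints(r).round(0).tolist())
E
python3 - <<'E'
from h import *
im,W=cloud("top"); cv2.imwrite("pics/top3.png",cv2.resize(im[120:280,200:480],None,fx=2.5,fy=2.5))
fit(W,"tub",318,400,185,265,.058,.068); fit(W,"box",220,316,195,250,.055,.08)
print(ctrl.get_obs()["ee_pos"],ctrl.get_obs()["force"])
E
```

```text
tub 286 [468.4 -43.5] [170.6 110.4] 15.0 [[372.0, -12.0], [400.0, -119.0], [565.0, -75.0], [536.0, 32.0]]
box 3266 [495.9 220. ] [134.6 259.5] 3.1 [[422.0, 346.0], [436.0, 87.0], [570.0, 94.0], [556.0, 353.0]]
[ 0.50427198 -0.17955432  0.09516198] [-0.74194485  0.02001294 -0.6732004 ]
```

View pics/top3.png

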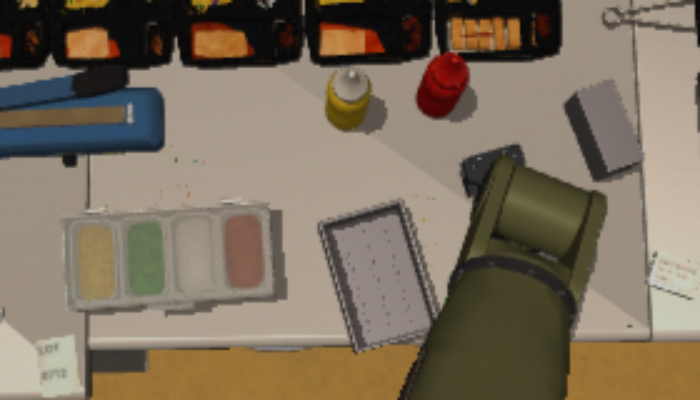

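The tub stands on its bottom with its centre at (468,-44) mm, yaw 15° (box 3.1°). The lead face is about 85 mm from the box. Next I lower the fingers behind it, parallel to the box end.

Converted, 65 mm / 750 = 0.0867, 50 mm / 750 = 0.0667, 0.205 rad / 4 = 0.0513.

>>> arm_command(plan=[[[0,-0.0133,0,0,0,0.025,-1],[0,-0.0267,0,0,0,0.0513,-1],[0,-0.0267,0.0333,0,0,0.0513,-1],[0,-0.0267,0.0667,0,0,0.0513,-1],[0,-0.0267,0.0867,0,0,0.0513,-1],[0,-0.0267,0.0867,0,0,0.0513,-1],[0.0147,-0.0267,0.0867,0,0,0.0513,-1],[0.028,-0.0267,0.0867,0,0,0.0513,-1],[0.028,-0.0267,0.0867,0,0,0.0513,-1]]])

```text
time_s: 5.55
ee_pos: [0.4796, -0.1621, 0.0313]
eef_rot: [3.141, 0.0, 1.629]
force: [-0.2, -0.5, -1.0]
grip_width: 0.0943
grip_force: 0.0
```

Converted, 62 mm / 750 = 0.0827, 58 mm / 750 = 0.0773.

>>> arm_command(plan=[[[0.0107,0,0,0,0,0,-1],[0.0213,0,0,0,0,0,-1],[0.032,0,0,0,0,0,-1],[0.04,0,0,0,0,0,-1],[0.0453,0,0,0,0,0,-1],[0.0507,0.0013,0,0,0,0,-1],[0.056,0.0027,0,0,0,0,-1],[0.0613,0.004,0,0,0,0,-1],[0.0667,0.0053,0,0,0,0,-1],[0.072,0.0067,0,0,0,0,-1],[0.0773,0.008,0,0,0,0,-1],[0.0827,0.0093,0,0,0,0,-1]]])

```text
time_s: 6.75
ee_pos: [0.4831, -0.1008, 0.0304]
eef_rot: [-3.142, 0.0, 1.628]
force: [0.2, -0.5, -0.2]
grip_width: 0.0938
grip_force: 0.6
```

>>> arm_command(plan=[[[0.0053,0.0013,0,0,0,0,-1],[0.0107,0.0027,0,0,0,0,-1],[0.016,0.004,0,0,0,0,-1],[0.0213,0.0053,0,0,0,0,-1],[0.0267,0.0053,0,0,0,0,-1],[0.032,0.0067,0,0,0,0,-1],[0.0373,0.008,0,0,0,0,-1],[0.0427,0.0093,0,0,0,0,-1],[0.048,0.0107,0,0,0,0,-1],[0.0533,0.0107,0,0,0,0,-1],[0.0587,0.0107,0,0,0,0,-1],[0.0587,0.0107,0,0,0,0,-1]]])

```text
time_s: 7.95
ee_pos: [0.4885, -0.0562, 0.0305]
eef_rot: [3.141, -0.0, 1.628]
force: [-0.9, 0.5, -0.0]
grip_width: 0.094
grip_force: 0.0
```

```bash
python3 - <<'E'
from h import *
im,W=cloud("top"); cv2.imwrite("pics/top4.png",cv2.resize(im[120:280,200:480],None,fx=2.5,fy=2.5))
fit(W,"box",220,310,195,250,.067,.08)
print(ctrl.get_obs()["ee_pos"],ctrl.get_obs()["force"])
E
```

```text
box 2572 [495.6 219.9] [134.4 259. ] 3.2 [[421.0, 345.0], [436.0, 87.0], [570.0, 94.0], [555.0, 353.0]]
[ 0.48850602 -0.05646031  0.03047402] [-0.47007834  0.38339442  0.39872631]
```

View pics/top4.png

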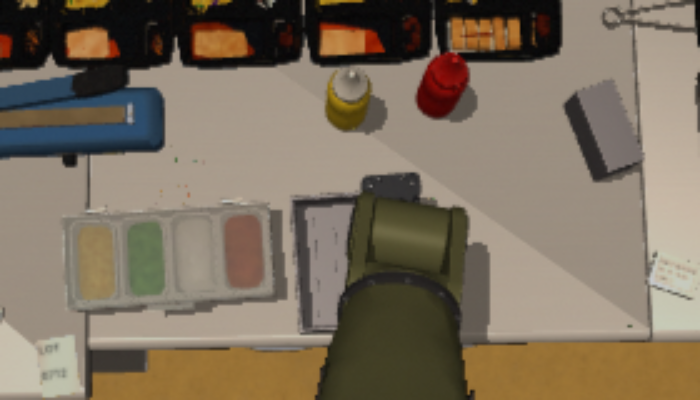

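The tub is now parallel to the box with a gap of about 25 mm (crop x 275–293). The box hasn't moved.

Converted, 24 mm / 750 = 0.032, 22 mm / 750 = 0.0293.

>>> arm_command(plan=[[[0.0053,0,0,0,0,0,-1],[0.0107,0,0,0,0,0,-1],[0.016,0,0,0,0,0,-1],[0.02,0,0,0,0,0,-1],[0.024,0,0,0,0,0,-1],[0.0267,0,0,0,0,0,-1],[0.0293,0,0,0,0,0,-1],[0.032,0,0,0,0,0,-1],[0.032,0,0,0,0,0,-1]]])

```text
time_s: 8.9
ee_pos: [0.4871, -0.0325, 0.0304]
eef_rot: [-3.141, -0.0, 1.628]
force: [0.0, -0.3, 0.3]
grip_width: 0.094
grip_force: 0.0
```

```bash
python3 - <<'E'
from h import *
im,W=cloud("top"); cv2.imwrite("pics/top5.png",cv2.resize(im[180:270,260:380],None,fx=5,fy=5))
B=np.array([496,220.])/1000;u=np.array([-.056,.998]);x=np.array([.998,.056])
P=W[180:270,270:380].reshape(-1,3);P=P[(P[:,2]>.055)&(P[:,2]<.075)]
X=(P[:,:2]-B)@x;Y=(P[:,:2]-B)@u
for lo in np.arange(-.14,.08,.02):
    m=(X>lo)&(X<lo+.02); print(round(lo,2),np.sort(Y[m&(Y<-.1)&(Y>-.17)])[::-3].round(3)[::1][:14])
print(ctrl.get_obs()["ee_pos"],ctrl.get_obs()["force"])
E
```

```text
-0.14 []
-0.12 [-0.134 -0.138 -0.144 -0.147 -0.153 -0.156 -0.162 -0.166]
-0.1 [-0.135 -0.135 -0.136 -0.138 -0.139]
-0.08 [-0.134 -0.134 -0.137 -0.137]
-0.06 [-0.101 -0.101 -0.104 -0.105 -0.107 -0.108 -0.11  -0.111 -0.113 -0.114
 -0.116 -0.117 -0.12  -0.12 ]
-0.04 [-0.102 -0.102 -0.105 -0.105 -0.108 -0.109 -0.111 -0.112 -0.112 -0.115
 -0.115 -0.118 -0.118 -0.121]
-0.02 [-0.1   -0.101 -0.103 -0.104 -0.104 -0.107 -0.108 -0.11  -0.111 -0.113
 -0.114 -0.116 -0.117 -0.119]
0.0 [-0.101 -0.102 -0.105 -0.105 -0.108 -0.109 -0.111 -0.112 -0.114 -0.115
 -0.117 -0.118 -0.12  -0.121]
0.02 [-0.1   -0.103 -0.103 -0.104 -0.106 -0.107 -0.11  -0.11  -0.112 -0.113
 -0.116 -0.116 -0.119 -0.119]
0.04 [-0.101 -0.102 -0.104 -0.105 -0.107 -0.108 -0.108 -0.111 -0.111 -0.114
 -0.115 -0.117 -0.12  -0.12 ]
0.06 [-0.124 -0.134 -0.143 -0.149 -0.159 -0.168]
0.08 []
[ 0.48700926 -0.03256908  0.03036955] [-0.44993    -0.55160103  0.35425022]
```

View pics/top5.png

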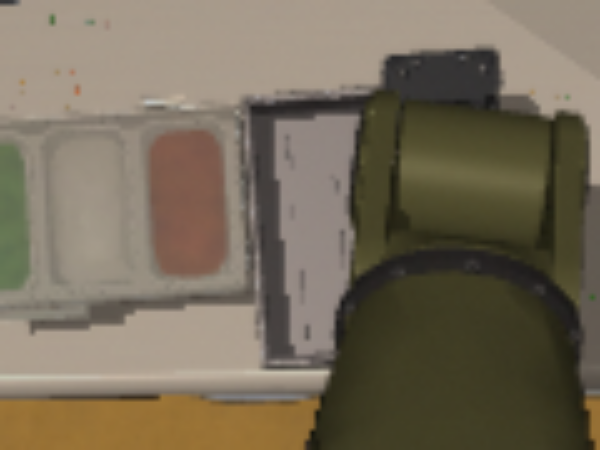

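The tub's rim is 2–4 mm from the box end and parallel to it (crop x≈250). A last gentle nudge, then I retreat.

Converted, 5 mm / 750 = 0.0067, 4 mm / 750 = 0.0053.

>>> arm_command(plan=[[[0.0013,0,0,0,0,0,-1],[0.0027,0,0,0,0,0,-1],[0.004,0,0,0,0,0,-1],[0.0053,0,0,0,0,0,-1],[0.0067,0,0,0,0,0,-1],[0.0067,0,0,0,0,0,-1],[0.0067,0,0,0,0,0,-1]]])

```text
time_s: 9.65
ee_pos: [0.4869, -0.0283, 0.0304]
eef_rot: [3.142, 0.001, 1.628]
force: [1.7, -6.6, -1.3]
grip_width: 0.0944
grip_force: 3.4
```

Converted, -120 mm / 750 = -0.16, -110 mm / 750 = -0.1467.

>>> arm_command(plan=[[[-0.0133,0,0,0,0,0,-1],[-0.0333,0,0,0,0,0,-1],[-0.06,0,0,0,0,0,-1],[-0.0867,0,0,0,0,0,-1],[-0.1133,0,-0.0267,0,0,0,-1],[-0.14,0,-0.0667,0,0,0,-1],[-0.1467,0,-0.12,0,0,0,-1],[-0.1467,0,-0.16,0,0,0,-1],[-0.1467,0,-0.16,0,0,0,-1]]])

```text
time_s: 10.55
ee_pos: [0.4945, -0.1394, 0.1544]
eef_rot: [3.135, 0.002, 1.627]
force: [0.2, 0.3, 0.0]
grip_width: 0.094
grip_force: 0.0
```

```bash
python3 - <<'E'
from h import *
im,W=cloud("top"); cv2.imwrite("pics/top6.png",cv2.resize(im[120:280,200:480],None,fx=2.5,fy=2.5))
fit(W,"box",220,300,195,250,.067,.08)
B=np.array([496,220.])/1000;u=np.array([-.056,.998]);x=np.array([.998,.056])
P=W[180:270,270:380].reshape(-1,3);P=P[(P[:,2]>.055)&(P[:,2]<.068)]
P=P[((P[:,:2]-B)@u<-.132)]
r=cv2.minAreaRect((P[:,:2]*1000).astype(np.float32));print(r)
for c in cv2.boxPoints(r)/1000: print(((c-B)@x).round(4),((c-B)@u).round(4))
print(ctrl.get_obs()["ee_pos"],ctrl.get_obs()["force"])
E
```

```text
box 2322 [494.9 232.5] [134.1 235.4] 3.3 [[421.0, 346.0], [435.0, 111.0], [569.0, 119.0], [555.0, 354.0]]
((485.5930480957031, 33.5086669921875), (170.12338256835938, 107.1578598022461), 3.3211398124694824)
-0.106 -0.1321
-0.1058 -0.2393
0.0643 -0.2389
0.0641 -0.1318
[ 0.49366727 -0.13879674  0.1520079 ] [ 0.09199212  0.10976304 -0.29760526]
```

View pics/top6.png

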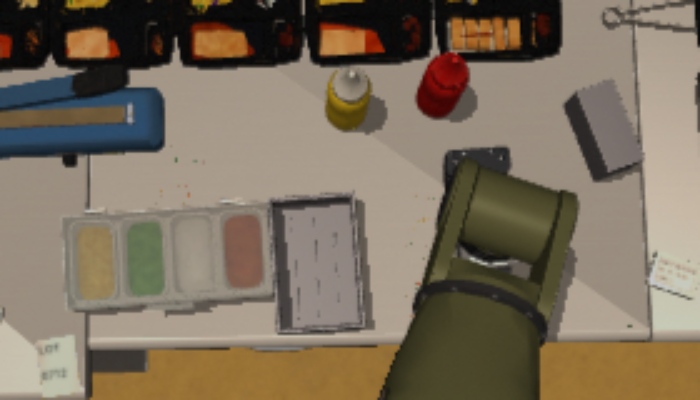

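The tub is flush against the box (crop x≈273). Its rear rim is at -239 mm in the box frame, so its lead face is at about -129 mm, and it sits 21 mm off the box's middle line. The contact force was 7 N and the box is in place.

```bash
python3 -c "
from station import ctrl
print(ctrl.hand_in())"
```

```text
the job is handed in; nothing more can be done
None
```

I tipped the larger tub onto its bottom and pushed its long side flush against the seasoning box end (about 21 mm off the box's middle line). The box stayed in place, and I handed the job in at about 10.6 s; no verdict came back.

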